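# Open the code-locked isolator-key box

## Robot

A 6-joint arm with a two-finger parallel gripper is mounted at the origin on a cart in front of the work surface, level with it; the furniture and walls round the work are solid. World frame = base frame: x ahead of the robot, y to its left, z up, the work surface at z = 0. Lengths are in m, angles in rad, forces in N, time in s.
With the tool pointing down it reaches from about 0.275 to 0.825 m from the base axis. Payload 4.9 kg.
Tool frame: the origin (TCP) lies midway between the tips of the shut fingers; the grasp point (between the pads) lies 19 mm behind it (bot.grip_depth is the distance from the TCP to the grasp point, in m); z points along the fingers, y is the line along which they close (so a half turn about z gives the same grasp; the last joint's range is limited). The gripper opens to 85 mm and grips with 20 to 120 N. Pads are 22 mm wide; open, the fingers measure 114 mm over their backs; the gripper's body (76 mm by 85 mm) begins 54 mm behind the grasp point. The pads swing forward as they close: fully open they stand 13 mm farther back than shut.
Start: joints at [1.082, 0.326, -0.193, 1.052, 0, 1.437], TCP at [0.191, 0.516, 0.231] pointing down, gripper open.
Joint ranges: [-2.65, 2.65], [-0.97, 1.79], [-1.3, 1.35], [-1.93, 2.1], [-1.47, 1.37], [-3.14, 3.14]. Speed limits (rad/s): [2.57, 2.57, 3.14, 3.14, 3.14, 3.14].

## Interface

Orientations are given as a unit quaternion [w, x, y, z].
In Python, from cell import bot gives the robot as it stands. Calls block until the motion is done:
- bot.move_pose(position, orientation): joint-space move of the TCP to a pose.
- bot.move_linear(position, speed=0.15, rotation=None, until_force=None): straight line of the TCP; rotation=None keeps the orientation; speed is the mean speed in m/s. With until_force (N) it stops when the force on the tool has changed by that much, and returns True; else False.
- bot.goto_joints(angles): joint-space move.
- bot.set_gripper(opening, grasp_force=None): opening from 0.0 (shut) to 1.0 (fully open); grasp_force is the grip in N (None keeps the last); returns when the fingers have stopped.
- bot.wait(seconds).
- bot.solve_ik(position, orientation): joint angles nearest the present ones, or None.
- bot.camera(name): name is "scene" or "top"; returns the picture (480x640x3 uint8, red, green, blue); there is no depth.
- bot.calibration(name): a dict with "mtx" (3x3 intrinsics, pixels), "extrinsics" (4x4, takes a point from world to camera coordinates). Camera axes: x right, y down, z forward; pixel columns grow to the right and rows downward; lengths in m; the calibration is good to about 2 mm. A picture is of the moment at which its call begins. calibration takes no time and is no camera call.
A pose or a line that the arm cannot do raises bot.PlanningError and nothing moves.
- bot.close_job(): hands the job in; it is judged then, once.
Trained networks look in the newest picture that a camera, given by its name, has taken for a name from the list of things; names that differ only in an ending like _2 or _b are one class to them, and where a whole thing is asked for, a point or a joint stands for the part that bears it (a point fixed in the world has none). Each returns a list of dicts, best first, with "confidence" (0 to 1); they miss things now and then, are a little off and sometimes report something else, mostly with a low value. They report only what shows in the picture. A call takes as long as a camera call.
- bot.search_frame(camera, thing): "bbox" ([left, top, width, height] in pixels, round what is visible of it).
Readings, each from a call of its own:
- bot.read_clock(): time.
- bot.read_joint_positions(): joint angles.
- bot.read_joint_vel(): joint speeds.
- bot.read_joint_efforts(): joint torques, N m.
- bot.read_position(): TCP position.
- bot.read_tool_rot(): TCP orientation.
- bot.read_ft_force(): force on the tool from outside, world axes, zero at the start.
- bot.read_moment(): the same for the moment, N m.
- bot.read_gripper_width(): opening from 0.0 (shut) to 1.0 (fully open).
- bot.read_finger_force(): force on a finger pad.
Only numpy, scipy, OpenCV 4.12 (cv2) and the standard library are available. Lean on these libraries where they do the work, as an engineer would, in place of code of your own. Each camera call takes 0.05 s, during which the arm holds its last target. There are 200 camera calls.

## Task

Open the yellow key box so that the isolator keys can be taken out: roll its three number wheels to 4, 7, 2 (left to right as seen from the front, read at the red marks), pressing them only lightly as their axles are plastic; then lift the red catch out of its notch, slide the shutter to the left and let the catch drop fully home in the other notch. Leave the wheels on the code, let go, and do not disturb the other things on the bench.

Things in the scene. Friction and masses are not known exactly. Their poses are not given: they have to be found in the camera images.
- key_box: yellow steel isolator-key box, 150 deep (x) x 200 wide (y) x 70 mm high; heavy, does not slide. Origin: centre of its underside; z up, x from its front (wheel side, towards the robot) to its back, y to its left. On its flat top: three number wheels at the front, a steel shutter between guides behind them, an upright notched rail along the back
- wheel_left: left number wheel; origin at its centre, on its axle, 62 mm above the box's underside. The wheels are alike: black, white numerals, 18 mm radius, 16 mm wide, 34 mm apart (centres), axle along box y. They stand 10 mm proud of the box top, 7 mm proud of the black frame round them. The number on show is the topmost one, level with the red marks on the frame
- wheel_middle: middle number wheel, origin likewise. Any wheel is rolled by pressing a closed fingertip on its top (5 to 20 N; with less it slips) and drawing it along box x at that height: the rim follows the tip, 11.3 mm a click. A spring click at every number takes about 1.5 N at the rim to pass and pulls the wheel true from up to half a step away
- wheel_right: right number wheel, origin likewise. All three have small plastic axles, which a press of more than 40 N would break
- turn_left (a joint): turn of the left wheel, rad. 0 shows 0, each click is 0.6283: value / 0.6283, modulo 10, is the number on show. It grows as the top of the wheel is rolled towards the back of the box (box +x), which brings up the next higher number. Endless: may read below 0 or above 6.28. To be set to 4 (2.513, or a full turn 6.283 more or less)
- turn_middle (a joint): turn of the middle wheel, read like the left one. To be set to 7 (4.398, or a full turn more or less)
- turn_right (a joint): turn of the right wheel, read like the left one. To be set to 2 (1.257, or a full turn more or less)
- catch_grip (a point): grip point of the catch, a red tab 14 (box x) x 20 (box y) mm upright on the shutter: on its centre line, 14 mm below its top; with the catch down 24 mm above the box top. Pinch from above across the 20 mm, fingers closing along box y. Beside it are low guide cheeks, 8 mm above the box top, up to 17 mm from its centre. Its tongue points back into the rail, 27 mm behind this point
- shutter (a joint): travel of the shutter, m: 0 shut (to the right), grows as it slides to the box's left (+y); 0.055 with the catch over the second notch, end stop at 0.062. Drags with about 1 N. Until all three wheels are on the code its toothed bar lets it go only 1 mm
- catch (a joint): height of the catch above its seat, m: 0 fully down in a notch, 0.009 with its tongue riding on the rail between the notches, 0.014 at its top stop. It must be lifted over 0.009 to leave a notch. A light spring (2 to 3 N) pushes it down
- notch_open (a point): middle of the mouth of the second notch, at the rail's upper edge (18 mm above the box top), 55 mm to the left (box +y) of the notch where the catch starts. The notches are 11 mm wide and 10 mm deep; the tongue is 7 mm wide, in line with the catch's centre
- spanner: steel spanner, 200 mm long, lying loose to the right of the box; bystander. Origin: centre of its underside
- tape_measure: yellow tape measure, 66x81x32 mm, loose on the right; bystander. Origin: centre of its underside
- screwdriver: screwdriver, navy and orange handle, 268 mm long, loose to the left of the box; bystander. Origin: centre of its underside
- grease_tin: round grease tin, 67 mm wide, 58 mm high, loose behind the box; bystander. Origin: centre of its underside

How it is judged:
By the outcome, as a careful person would: the job done as asked, in the order asked, and still so for the second after the job is handed in, with the robot touching nothing.
It also fails if it takes over 54 s, if anything falls off the work surface, if the arm or the gripper's body presses on something with over 40 N, if the wrist force passes 120 N, or if a joint passes its speed limit or range.

## Working session

There is one attempt and no reset: what is moved stays moved. The work goes in short steps, each a Python script; the robot and the scene stay as the last script left them, time stands still between calls to the robot, and variables do not carry over. Pictures are saved under pics/ and viewed, at most 10 in all, crops included, and the job is handed in when it is done.

```bash
mkdir -p pics; python3 - <<'E'
from cell import bot
import cv2,numpy as np
for c in("scene","top"):
    im=bot.camera(c); cv2.imwrite(f"pics/{c}0.png",im[:,:,::-1])
    k=bot.calibration(c); print(c,np.round(k["mtx"],1).tolist(),np.round(k["extrinsics"],4).tolist())
    for t in("key_box","wheel_left","wheel_middle","wheel_right","catch_grip","notch_open","shutter","spanner","tape_measure","screwdriver","grease_tin"):
        try: print(t,[(np.round(d["bbox"],1).tolist(),round(d["confidence"],2)) for d in bot.search_frame(c,t)[:3]])
        except Exception as e: print(t,e)
print(bot.read_clock(),bot.read_tool_rot(),bot.read_ft_force())
E
```

```text
scene [[530.0, 0.0, 316.8], [0.0, 530.0, 235.2], [0.0, 0.0, 1.0]] [[0.8284, -0.5602, 0.0058, -0.4104], [-0.2448, -0.3714, -0.8956, 0.2538], [0.5039, 0.7405, -0.4448, 0.9866], [0.0, 0.0, 0.0, 1.0]]
key_box [([239.7, 226.8, 96.4, 69.3], 0.7)]
wheel_left [([255.9, 237.4, 15.5, 9.5], 0.56), ([343.9, 293.2, 91.1, 22.3], 0.43)]
wheel_middle [([268.0, 240.0, 9.2, 11.4], 0.65)]
wheel_right [([270.5, 252.1, 11.6, 5.1], 0.52)]
catch_grip [([300.8, 232.9, 18.8, 12.8], 0.7)]
notch_open [([242.8, 221.2, 93.1, 71.7], 0.56)]
shutter [([290.6, 231.8, 29.6, 23.4], 0.86), ([189.3, 213.2, 22.0, 21.8], 0.23)]
spanner [([345.0, 291.4, 90.6, 24.1], 0.8), ([302.5, 234.9, 13.3, 9.0], 0.17)]
tape_measure [([355.4, 312.3, 44.1, 31.0], 0.93)]
screwdriver [([190.9, 212.5, 45.9, 36.5], 0.79)]
grease_tin [([349.9, 219.7, 22.5, 28.5], 0.7)]
top [[563.8, 0.0, 327.0], [0.0, 563.8, 243.4], [0.0, 0.0, 1.0]] [[-0.0471, -0.9989, -0.0057, 0.1358], [-0.9787, 0.0473, -0.2, 0.5756], [0.2, -0.0039, -0.9798, 1.374], [0.0, 0.0, 0.0, 1.0]]
key_box [([278.3, 249.3, 86.2, 67.0], 0.94)]
wheel_left [([305.0, 286.8, 5.4, 15.2], 0.58)]
wheel_middle [([317.1, 289.6, 7.0, 13.2], 0.43)]
wheel_right [([326.7, 289.7, 12.2, 16.2], 0.56)]
catch_grip [([329.9, 259.3, 7.9, 8.2], 0.64)]
notch_open [([279.5, 251.4, 83.0, 62.2], 0.61)]
shutter [([318.0, 256.2, 32.2, 20.3], 0.71)]
spanner [([391.4, 211.5, 56.2, 49.9], 0.54)]
tape_measure [([434.0, 249.2, 32.5, 37.3], 0.93)]
screwdriver [([280.0, 249.7, 82.3, 62.2], 0.65)]
grease_tin [([303.4, 174.7, 27.9, 33.0], 0.86)]
1.2 [-9.32964680e-06  1.76459869e-01  9.84307835e-01  3.74453242e-06] [ 0.05841067 -0.17327323  0.2629433 ]
```

View pics/scene0.png

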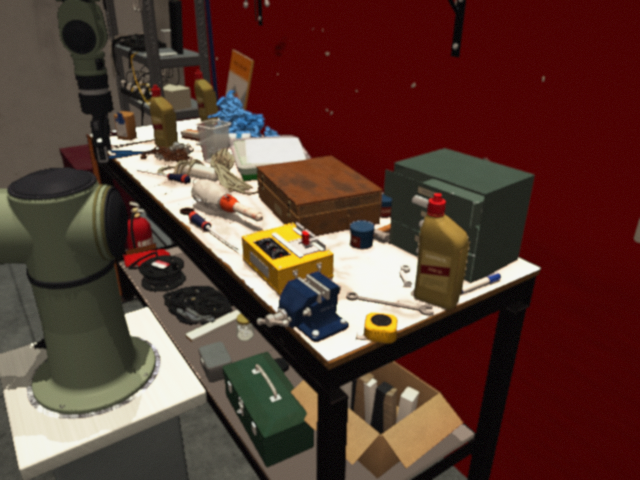

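View pics/top0.png

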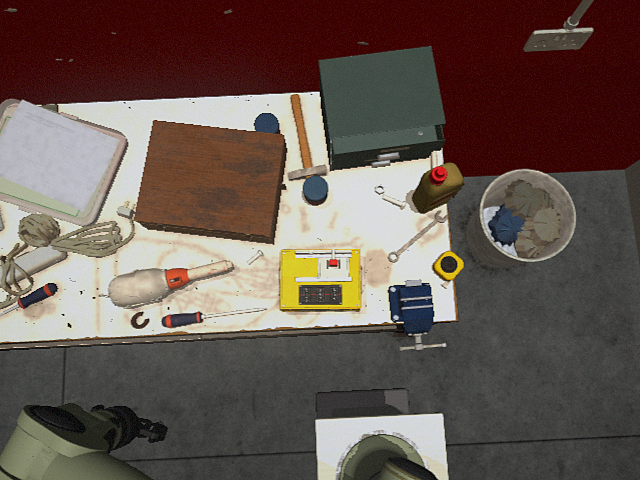

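The scene view shows the box at about (288,257) with its red catch at (307,238). The top view shows the box at (320,281), its wheels at (321,294) and the catch at (334,263). I'll zoom in on averaged frames next.

```bash
python3 - <<'E'
from cell import bot
import cv2,numpy as np
out=[]
for c,(x,y,w,h) in(("scene",(235,217,106,80)),("top",(272,241,100,75))):
    a=np.mean([bot.camera(c).astype(float) for _ in range(12)],0)
    np.save(f"pics/{c}.npy",a)
    o=cv2.resize(a[y:y+h,x:x+w].astype(np.uint8),None,fx=800/w,fy=800/w,interpolation=cv2.INTER_CUBIC)[:600,:,::-1]
    cv2.imwrite(f"pics/{c}_crop.png",o)
a=np.load("pics/top.npy")
b=a[283:308,297:345]; b=np.clip((b-b.min())*1.4,0,255)
cv2.imwrite("pics/wheels_top.png",cv2.resize(b.astype(np.uint8),None,fx=16,fy=16,interpolation=cv2.INTER_CUBIC)[:,:,::-1])
a=np.load("pics/scene.npy")
b=a[232:262,248:296]; b=np.clip((b-b.min())*1.4,0,255)
cv2.imwrite("pics/wheels_scene.png",cv2.resize(b.astype(np.uint8),None,fx=16,fy=16,interpolation=cv2.INTER_CUBIC)[:,:,::-1])
E
```

```text
(no output)
```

View pics/scene_crop.png

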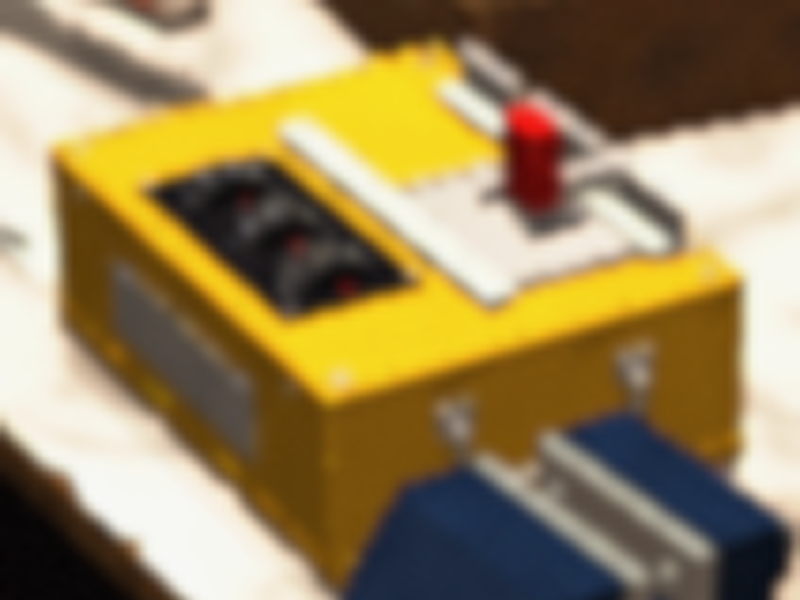

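View pics/top_crop.png

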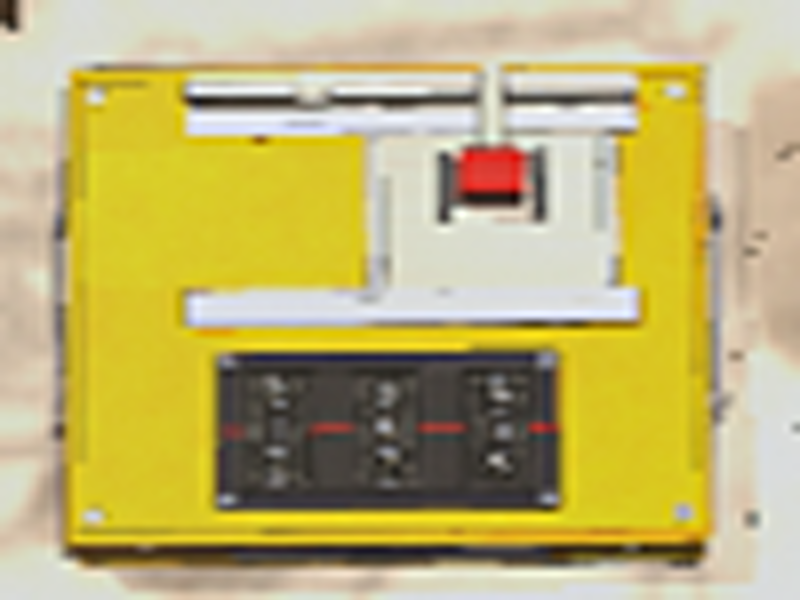

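View pics/wheels_top.png

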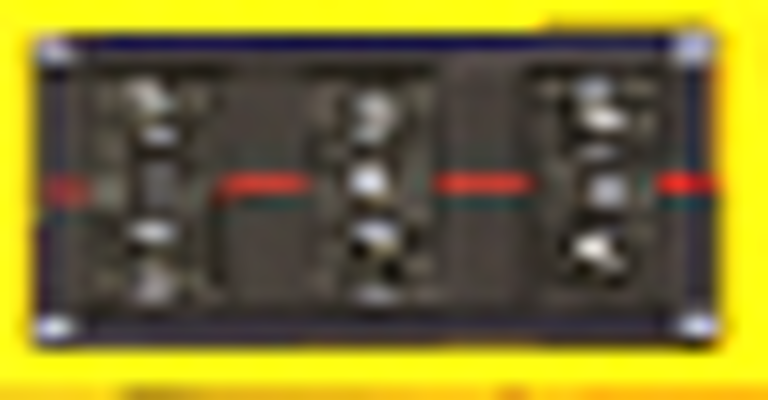

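The scene crop shows the box top, the red catch at (532,155) and the vise to its right. The top crop shows the box corners at about (70,68), (705,68), (705,545) and (68,545), the red marks at y≈428, and the catch at (492,172). Numerals show on the wheels, but they're too coarse to read by eye. I'll fit the box pose and read the digits by matching rendered templates.

```bash
cat >box.py <<'E'
from cell import bot
import numpy as np
K={c:bot.calibration(c) for c in("scene","top")}
def proj(c,P):
    E=np.array(K[c]["extrinsics"]);q=(np.atleast_2d(P)@E[:3,:3].T+E[:3,3])@np.array(K[c]["mtx"]).T
    return q[:,:2]/q[:,2:]
def world(p,b):
    p=np.atleast_2d(p);c,s=np.cos(b[2]),np.sin(b[2])
    return np.c_[b[0]+c*p[:,0]-s*p[:,1],b[1]+s*p[:,0]+c*p[:,1],p[:,2]]
E
cat >fit.py <<'E'
from box import *
from scipy.optimize import least_squares
C=np.array([[.075,.1,.07],[.075,-.1,.07],[-.075,-.1,.07],[-.075,.1,.07]])
T=(np.array([[70,68],[705,68],[705,545],[68,545]])+.5)/8-.5+[272,241]
S=(np.array([[440,40],[742,280],[330,402],[50,150]])+.5)/(800/106)-.5+[235,217]
# triangulate corners freely
def tri(t,s): return least_squares(lambda P:np.r_[proj("top",P)[0]-t,proj("scene",P)[0]-s],[.4,0,.07]).x
for t,s in zip(T,S): print("corner",np.round(tri(t,s),4))
ct,cs=(np.array([492,170])+.5)/8-.5+[272,241],(np.array([532,112])+.5)/(800/106)-.5+[235,217]
catch=tri(ct,cs);print("catch top",np.round(catch,4))
f=lambda b:np.r_[(proj("top",world(C,b[:3]))-T-b[3:5]).ravel(),(proj("scene",world(C,b[:3]))-S-b[5:7]).ravel(),b[3:]]
r=least_squares(f,[.4,0,0,0,0,0,0]);print("box",np.round(r.x,4),np.round(r.fun,2))
b=r.x[:3];np.save("b.npy",r.x)
d=catch[:2]-b[:2];c,s=np.cos(b[2]),np.sin(b[2]);print("catch in box",np.round([c*d[0]+s*d[1],-s*d[0]+c*d[1]],4))
# wheel x from red marks: image row 428 crop
for u in(235,330,440,542):
    uv=(np.array([u,428])+.5)/8-.5+[272,241]
    P=least_squares(lambda p:proj("top",world([p[0],p[1],.073],b))[0]-uv,[0,0]).x;print("mark",np.round(P,4))
E
python3 fit.py
```

```text
corner [0.5701 0.2258 0.0733]
corner [0.5601 0.0272 0.0701]
corner [0.4128 0.0349 0.069 ]
corner [0.4209 0.2316 0.0687]
catch top [0.5249 0.0957 0.1103]
box [ 0.4913  0.1301 -0.0457 -0.0267 -0.1603 -0.086   0.0463] [-0.1  -0.03  0.03 -0.23  0.82 -0.03 -0.77  0.13 -0.11  0.95  0.91 -0.15
 -0.59  0.01 -0.3  -0.77 -0.03 -0.16 -0.09  0.05]
catch in box [ 0.0352 -0.0329]
mark [-0.0394  0.0467]
mark [-0.0395  0.0174]
mark [-0.0396 -0.0166]
mark [-0.0396 -0.0481]
```

```bash
cat >read.py <<'E'
from box import *
import cv2,sys
bx=np.load("b.npy");b=bx[:3]
def tex(font,h,th,w,n):  # texture: rows theta 10 numbers x 113px (0.1mm), cols 160
    t=np.zeros((1130,160),np.float32)
    for k in range(10):
        s=cv2.getFontScaleFromHeight(font,100,1);im=np.zeros((300,300),np.uint8)
        cv2.putText(im,str(k),(80,200),font,s,255,th,cv2.LINE_AA)
        x,y,ww,hh=cv2.boundingRect(im);g=im[y:y+hh,x:x+ww]
        g=cv2.resize(g,(max(8,int(ww*h/hh*w)),h),interpolation=cv2.INTER_AREA)
        r0=int(((k-n)%10)*113)-g.shape[0]//2;c0=80-g.shape[1]//2
        for i in range(g.shape[0]): t[(r0+i)%1130,c0:c0+g.shape[1]]=g[i]
    return t
# row r -> angle towards the front from top (next higher numbers lie to the front)
rr,cc=np.meshgrid(np.arange(-330,331,2),np.arange(0,160,2),indexing="ij")
def render(cam,t,wy,box,sg):
    a=rr.ravel()*1e-4/.018
    P=world(np.c_[-.0395-.018*np.sin(a),wy+.008-cc.ravel()*1e-4,.062+.018*np.cos(a)],b)
    N=world(np.c_[-np.sin(a),0*a,np.cos(a)],[0,0,b[2]])
    E=np.array(K[cam]["extrinsics"]);co=-E[:3,:3].T@E[:3,3]
    cosv=((co-P)*N).sum(1)/np.linalg.norm(co-P,axis=1)
    ok=(cosv>.05)&(P[:,2]>.0735)
    uv=proj(cam,P)-(bx[3:5] if cam=="top" else bx[5:7])
    x0,y0,x1,y1=box;S=4
    ij=np.round((uv[ok]-[x0,y0]+.5)*S).astype(int);H,W=(y1-y0)*S,(x1-x0)*S
    m=(ij[:,0]>=0)&(ij[:,0]<W)&(ij[:,1]>=0)&(ij[:,1]<H)
    A=np.zeros((H,W),np.float32);B=A.copy();v=t[rr.ravel()%1130,cc.ravel()][ok]
    np.add.at(A,(ij[m,1],ij[m,0]),v[m]*cosv[ok][m]);np.add.at(B,(ij[m,1],ij[m,0]),1)
    A=np.where(B>0,A/np.maximum(B,1),0);V=(B>0).astype(np.float32)
    g=lambda z:cv2.resize(cv2.GaussianBlur(z,(0,0),sg*S),(x1-x0,y1-y0),interpolation=cv2.INTER_AREA)
    return g(A),g(V)
def score(img,cam,wy,n,fonts):
    c=proj(cam,world([-.0395,wy,.078],b))[0].round().astype(int);R=9
    box=(c[0]-R,c[1]-R,c[0]+R,c[1]+R);best=(-1,)
    for f,h,th,w in fonts:
        A,V=render(cam,tex(f,h,th,w,n),wy,box,.45 if cam=="top" else .9);M=V>.6
        for dy in(-1,-.5,0,.5,1):
            for dx in(-1,-.5,0,.5,1):
                I=cv2.getRectSubPix(img,(2*R,2*R),(float(c[0]-.5+dx),float(c[1]-.5+dy)))
                s=np.corrcoef(A[M],I[M])[0,1]
                if s>best[0]: best=(s,dx,dy,h,th,round(w,2),f)
    return best
if __name__=="__main__":
    fonts=[(f,h,th,w) for f in(0,2) for h in(60,75,90) for th in(8,16,24) for w in(.8,1.1)]
    for cam in("top","scene"):
        img=np.load(f"pics/{sys.argv[1] if len(sys.argv)>1 else ''}{cam}.npy").astype(np.float32).mean(2)
        for nm,wy in(("L",.034),("M",0),("R",-.034)):
            r=sorted([(*score(img,cam,wy,n,fonts),n) for n in range(10)],reverse=True)
            print(cam,nm,[(int(q[-1]),round(float(q[0]),2)) for q in r[:5]],r[0][1:])
E
time python3 read.py
```

```text
top L [(1, 0.61), (2, 0.57), (7, 0.56), (5, 0.54), (9, 0.5)] (0, -0.5, 90, 16, 0.8, 2, 1)
top M [(6, 0.84), (0, 0.8), (4, 0.79), (9, 0.77), (1, 0.73)] (0, -0.5, 75, 16, 0.8, 2, 6)
top R [(1, 0.73), (3, 0.71), (4, 0.7), (5, 0.7), (9, 0.69)] (0, -0.5, 60, 24, 0.8, 2, 1)
scene L [(0, 0.1), (6, 0.1), (2, -0.15), (8, -0.17), (4, -0.18)] (1, -1, 60, 8, 1.1, 0, 0)
scene M [(0, 0.94), (6, 0.89), (2, 0.8), (9, 0.77), (8, 0.74)] (0, -0.5, 90, 8, 0.8, 2, 0)
scene R [(0, 0.78), (6, 0.7), (9, 0.48), (2, 0.47), (8, 0.46)] (-0.5, -0.5, 90, 8, 0.8, 2, 0)
real	0m14.509s
user	0m15.029s
sys	0m0.056s
```

```bash
cat >act.py <<'E'
from box import *
b=np.load("b.npy")[:3]
f=np.pi/2+b[2]/2;Q=[0,np.cos(f),np.sin(f),0]
WX=-.0395;WY={"L":.034,"M":0.,"R":-.034}
def at(x,y,z): return world([x,y,z],b)[0]
def roll(w,n):
    """draw wheel w by n clicks (|n|<=2) with a light press"""
    y=WY[w];d=.0113*n/2
    bot.move_linear(at(WX-d,y,.088),speed=.15)
    hit=bot.move_linear(at(WX-d,y,.074),speed=.02,until_force=8)
    z=bot.read_position()[2];f1=bot.read_ft_force()
    if not hit or np.linalg.norm(f1)>30: bot.move_linear(at(WX-d,y,.1));raise SystemExit(f"no good press {w} {z} {f1}")
    bot.move_linear(at(WX+d,y,z),speed=.04);f2=bot.read_ft_force()
    bot.move_linear(at(WX+d,y,.088),speed=.15)
    print(w,n,"z",round(z,4),"F",np.round(f1,1),np.round(f2,1),"t",bot.read_clock(),flush=True)
def look(tag,n=6):
    bot.move_linear(at(WX,.3,.15),speed=.4)
    for c in("scene","top"): np.save(f"pics/{tag}{c}.npy",np.mean([bot.camera(c).astype(float) for _ in range(n)],0))
E
python3 - <<'E'
from act import *
print(bot.solve_ik(at(WX,.034,.12),Q))
bot.set_gripper(0.)
bot.move_pose(at(WX,.034,.12),Q);print(bot.read_clock(),bot.read_position(),at(WX,.034,.12),bot.read_ft_force())
roll("L",1);roll("M",1);roll("R",-1);look("a");print(bot.read_clock())
import cv2
o=[]
for t in("","a"):
    a=np.load(f"pics/{t}top.npy")[283:308,297:345].mean(2);a=np.clip((a-30)*1.6,0,255).astype(np.uint8)
    o.append(cv2.resize(a,None,fx=12,fy=12,interpolation=cv2.INTER_LANCZOS4))
cv2.imwrite("pics/cmp_a.png",np.vstack(o))
E
python3 read.py a
```

```text
[ 0.19773584  0.31529603 -0.52460149  0.7308988   0.          0.24340387]
4.8167 [0.45341696 0.16655367 0.12023775] [0.45334572 0.16589227 0.12      ] [-0.29560803 -0.2644014   0.2939624 ]
L 1 z 0.0799 F [-0.1 -0.9  6.1] [1.6 0.2 1.7] t 6.3667
M 1 z 0.0799 F [-0.5  0.   5.8] [1.3 1.2 3.4] t 7.9333
R -1 z 0.0799 F [ 0.6 -0.5  5.2] [1.3 0.8 2.5] t 9.475
11.075
top L [(2, 0.83), (6, 0.78), (4, 0.76), (8, 0.76), (0, 0.73)] (0, 0.5, 90, 8, 0.8, 0, 2)
top M [(7, 0.82), (1, 0.75), (3, 0.73), (4, 0.67), (5, 0.66)] (0, -0.5, 75, 8, 0.8, 0, 7)
top R [(1, 0.73), (3, 0.71), (5, 0.69), (4, 0.69), (9, 0.69)] (0, -0.5, 60, 24, 0.8, 2, 1)
scene L [(6, 0.28), (0, 0.24), (8, -0.08), (9, -0.11), (4, -0.11)] (-1, 1, 90, 8, 0.8, 0, 6)
scene M [(7, 0.94), (1, 0.92), (3, 0.87), (5, 0.84), (4, 0.83)] (-1, 0, 90, 8, 1.1, 0, 7)
scene R [(0, 0.7), (6, 0.64), (2, 0.43), (9, 0.36), (4, 0.3)] (-0.5, -0.5, 90, 8, 0.8, 0, 0)
```

View pics/cmp_a.png

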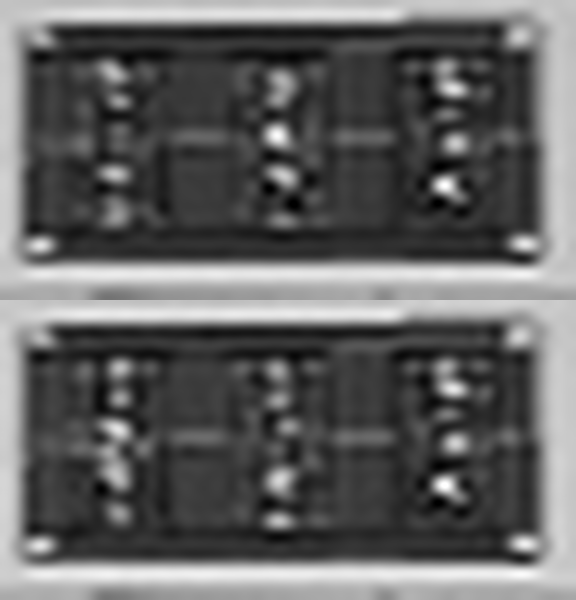

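The crop compares the wheels before and after. Left (x≈115) and middle (x≈280) changed by one click, matching 1→2 and 6→7. Right (x≈450) didn't change, so the tip slipped because the press was too light. I'll press a little harder.

```bash
sed -i 's/until_force=8/until_force=14/' act.py; python3 - <<'E'
from act import *
bot.move_linear(at(WX,-.034,.1),speed=.4)
roll("R",-1);roll("L",1);roll("L",1);look("b");print(bot.read_clock())
E
python3 read.py b|grep top
python3 - <<'E'
import cv2,numpy as np
o=[]
for t in("a","b"):
    a=np.load(f"pics/{t}top.npy")[283:308,297:345].mean(2);a=np.clip((a-30)*1.6,0,255).astype(np.uint8)
    o.append(cv2.resize(a,None,fx=12,fy=12,interpolation=cv2.INTER_LANCZOS4))
cv2.imwrite("pics/cmp_b.png",np.vstack(o))
E
```

```text
R -1 z 0.0799 F [ 0.1 -1.   6.6] [ 1.1 -0.   2.2] t 13.4917
L 1 z 0.0799 F [-0.9 -0.5  7. ] [ 0.2 -0.3  2.8] t 15.275
L 1 z 0.0799 F [-0.2  0.5  5.7] [1.3 0.9 2.7] t 16.7083
18.1417
top L [(4, 0.83), (0, 0.82), (6, 0.82), (9, 0.81), (3, 0.77)] (0, -0.5, 90, 8, 0.8, 2, 4)
top M [(7, 0.82), (1, 0.74), (3, 0.73), (4, 0.67), (5, 0.66)] (0, -0.5, 75, 8, 0.8, 0, 7)
top R [(1, 0.71), (7, 0.69), (3, 0.67), (5, 0.63), (4, 0.63)] (0, -0.5, 60, 24, 0.8, 2, 1)
```

View pics/cmp_b.png

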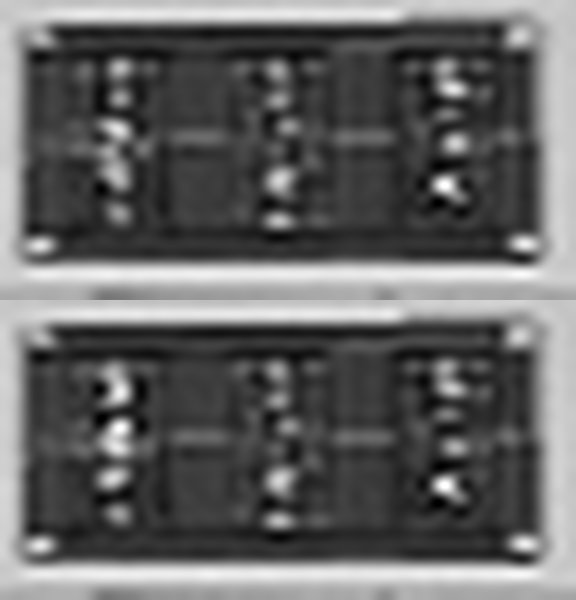

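Left now fits 4 (bright blob at (118,437)) and middle still fits 7. Right again barely changed: the press fades during the drag. I'll hold a firmer press while dragging it.

```bash
python3 - <<'E'
s=open("act.py").read()
s=s.replace("""    bot.move_linear(at(WX+d,y,z),speed=.04)""","""    for _ in range(8):
        if bot.read_ft_force()[2]>9: break
        z-=.0004;bot.move_linear(at(WX-d,y,z),speed=.02)
    f1=bot.read_ft_force()
    bot.move_linear(at(WX+d,y,z),speed=.04)""")
open("act.py","w").write(s)
E
python3 - <<'E'
from act import *
bot.move_linear(at(WX,-.034,.1),speed=.4)
roll("R",-1);look("c");print(bot.read_clock())
E
python3 read.py c|grep -E "top|scene R"
python3 - <<'E'
import cv2,numpy as np
o=[]
for t in("b","c"):
    a=np.load(f"pics/{t}top.npy")[283:308,297:345].mean(2);a=np.clip((a-30)*1.6,0,255).astype(np.uint8)
    o.append(cv2.resize(a,None,fx=12,fy=12,interpolation=cv2.INTER_LANCZOS4))
cv2.imwrite("pics/cmp_c.png",np.vstack(o))
E
```

```text
R -1 z 0.0787 F [ 0.4  0.7 11.4] [-1.2  0.3 11.7] t 21.3167
22.9167
top L [(4, 0.83), (0, 0.82), (6, 0.82), (9, 0.81), (3, 0.77)] (0, -0.5, 90, 8, 0.8, 2, 4)
top M [(7, 0.82), (1, 0.75), (3, 0.74), (4, 0.68), (5, 0.67)] (0, -0.5, 75, 8, 0.8, 0, 7)
top R [(9, 0.77), (1, 0.75), (4, 0.75), (6, 0.75), (0, 0.75)] (0.5, -0.5, 75, 8, 0.8, 0, 9)
scene R [(6, 0.9), (2, 0.87), (0, 0.86), (9, 0.85), (8, 0.83)] (0, -0.5, 75, 16, 1.1, 2, 6)
```

View pics/cmp_c.png

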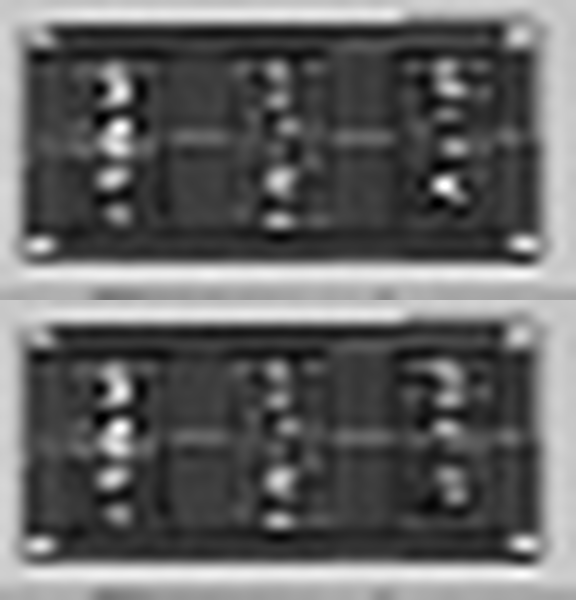

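The right wheel has now turned: its numerals at (450,380), (447,430) and (450,485) differ from before. I'll fit the font on the wheels I already know, then read the right wheel from its two states together.

```bash
cat >joint.py <<'E'
import read as R, numpy as np, cv2, itertools
from functools import lru_cache
im={(t,c):np.load(f"pics/{t}{c}.npy").astype(np.float32).mean(2) for t in("","a","b","c") for c in("top","scene")}
W={"L":.034,"M":0.,"R":-.034};sh=[-1,-.5,0,.5,1]
def table(cam,t,w,n,f,sg):
    c=R.proj(cam,R.world([-.0395,W[w],.078],R.b))[0].round().astype(int);r=9
    A,V=R.render(cam,R.tex(*f,n),W[w],(c[0]-r,c[1]-r,c[0]+r,c[1]+r),sg);M=V>.6
    return np.array([[np.corrcoef(A[M],cv2.getRectSubPix(im[t,cam],(2*r,2*r),(float(c[0]-.5+dx),float(c[1]-.5+dy)))[M])[0,1] for dx in sh] for dy in sh])
known=[("","L",1),("a","L",2),("c","L",4),("","M",6),("c","M",7)]
for cam,sgs in(("top",(.25,.45)),("scene",(.6,1.))):
    res=[]
    for fo,h,th,w in itertools.product((0,2,3),(60,70,80,90),(8,14,20),(.7,.9,1.1)):
        for sg in sgs:
            T=np.mean([table(cam,*k,(fo,h,th,w),sg) for k in known],0);res.append((T.max(),np.unravel_index(T.argmax(),T.shape),(fo,h,th,w),sg))
    res.sort(key=lambda q:-q[0]);print(cam,[(round(float(q[0]),3),q[2],q[3],q[1]) for q in res[:2]])
    top=res[:4]
    def sc(t,w,n): return np.mean([table(cam,t,w,n,q[2],q[3])[q[1]] for q in top])
    for t,w,n in known: print(" check",n,sorted([(round(float(sc(t,w,m)),2),m) for m in range(10)])[::-1][:3])
    J=[(round(float(sc("","R",(m+1)%10)),2),round(float(sc("c","R",m)),2),m) for m in range(10)]
    print(" R now:",sorted(J,key=lambda q:-(q[0]+q[1]))[:5])
E
python3 joint.py
```

```text
top [(0.774, (2, 80, 8, 0.7), 0.45, (np.int64(1), np.int64(2))), (0.772, (0, 80, 8, 0.7), 0.45, (np.int64(1), np.int64(2)))]
 check 1 [(0.62, 1), (0.56, 7), (0.49, 9)]
 check 2 [(0.78, 6), (0.78, 2), (0.76, 8)]
 check 4 [(0.83, 0), (0.82, 9), (0.82, 4)]
 check 6 [(0.83, 6), (0.79, 4), (0.78, 0)]
 check 7 [(0.81, 7), (0.73, 1), (0.7, 3)]
 R now: [(0.66, 0.71, 4), (0.65, 0.71, 0), (0.61, 0.72, 9), (0.63, 0.68, 6), (0.59, 0.69, 3)]
scene [(0.203, (0, 90, 8, 0.7), 1.0, (np.int64(4), np.int64(0))), (0.199, (0, 90, 8, 0.7), 0.6, (np.int64(2), np.int64(1)))]
 check 1 [(-0.03, 6), (-0.08, 0), (-0.22, 4)]
 check 2 [(0.13, 6), (0.09, 0), (-0.17, 8)]
 check 4 [(0.15, 6), (0.15, 0), (-0.05, 8)]
 check 6 [(0.76, 6), (0.73, 0), (0.49, 8)]
 check 7 [(0.83, 7), (0.76, 1), (0.75, 5)]
 R now: [(0.6, 0.4, 9), (0.58, 0.35, 5), (0.22, 0.69, 6), (0.47, 0.43, 8), (0.22, 0.62, 0)]
```

```bash
cat >joint2.py <<'E'
import read as R, numpy as np, cv2, itertools, sys, os
states=[t for t in ("","a","b","c","d","e","f") if os.path.exists(f"pics/{t}top.npy")]
im={t:np.load(f"pics/{t}top.npy").astype(np.float32).mean(2) for t in states}
W={"L":.034,"M":0.,"R":-.034};sh=np.arange(-1.5,1.51,.25);r=9
# clicks turned relative to first state
seq={"L":{"":0,"a":1,"b":3,"c":3},"M":{"":0,"a":1,"b":1,"c":1},"R":{"":0,"a":0,"b":0,"c":-1}}
seq["R"].update(eval(sys.argv[1]) if len(sys.argv)>1 else {})
fonts=list(itertools.product((0,2,3),(65,75,85),(8,16,26),(.75,1.)))
def part(A,I,M):
    yy,xx=np.mgrid[-1:1:2j*r/1 if 0 else 18j,-1:1:18j];X=np.c_[np.ones(M.sum()),yy[M],yy[M]**2]
    q=np.linalg.qr(X)[0];a=A[M]-q@(q.T@A[M]);i=I[M]-q@(q.T@I[M]);return a@i/np.sqrt(a@a*(i@i)+1e-9)
for w in "LMR":
    c=R.proj("top",R.world([-.0395,W[w],.078],R.b))[0].round().astype(int);bx=(c[0]-r,c[1]-r,c[0]+r,c[1]+r)
    offs=sorted({v:k for k,v in seq[w].items()}.items())
    P={(v,dx,dy):cv2.getRectSubPix(im[t],(18,18),(float(c[0]-.5+dx),float(c[1]-.5+dy))) for v,t in offs for dx in sh[3:-3] for dy in sh}
    best={n:(-9,) for n in range(10)}
    for f in fonts:
        D=[R.render("top",R.tex(*f,n),W[w],bx,.4) for n in range(10)];M=D[0][1]>.5
        for dx in sh[3:-3]:
            for dy in sh:
                T={v:[part(D[m][0],P[v,dx,dy],M) for m in range(10)] for v,_ in offs}
                for n in range(10):
                    s=np.mean([T[v][(n+v)%10] for v,_ in offs])
                    if s>best[n][0]: best[n]=(round(float(s),3),f,dx,dy,[round(float(T[v][(n+v)%10]),2) for v,_ in offs])
    print(w,"first state; offs",[v for v,_ in offs])
    for n in sorted(best,key=lambda n:-best[n][0])[:4]: print("  ",n,best[n])
E
time python3 joint2.py
```

```text
L first state; offs [0, 1, 3]
   1 (0.752, (2, 85, 8, 0.75), np.float64(0.0), np.float64(-0.25), [0.61, 0.8, 0.85])
   7 (0.725, (0, 85, 8, 0.75), np.float64(0.25), np.float64(-0.5), [0.6, 0.77, 0.8])
   5 (0.711, (0, 85, 8, 0.75), np.float64(0.25), np.float64(0.5), [0.56, 0.79, 0.78])
   2 (0.697, (2, 85, 8, 0.75), np.float64(0.25), np.float64(1.5), [0.68, 0.75, 0.66])
M first state; offs [0, 1]
   6 (0.834, (0, 75, 8, 0.75), np.float64(0.0), np.float64(-0.5), [0.85, 0.82])
   0 (0.768, (0, 75, 26, 0.75), np.float64(0.0), np.float64(-0.5), [0.8, 0.74])
   4 (0.742, (2, 85, 16, 0.75), np.float64(-0.25), np.float64(-0.5), [0.83, 0.66])
   2 (0.723, (0, 75, 8, 0.75), np.float64(-0.25), np.float64(-0.5), [0.71, 0.73])
R first state; offs [-1, 0]
   1 (0.746, (3, 75, 26, 0.75), np.float64(0.25), np.float64(-0.5), [0.77, 0.72])
   5 (0.74, (0, 85, 16, 0.75), np.float64(0.25), np.float64(-0.5), [0.8, 0.68])
   7 (0.729, (0, 65, 8, 1.0), np.float64(0.25), np.float64(-0.5), [0.78, 0.68])
   3 (0.719, (3, 65, 8, 1.0), np.float64(0.25), np.float64(-0.5), [0.76, 0.68])
real	0m32.225s
user	0m31.706s
sys	0m0.208s
```

```bash
cat >>act.py <<'E'
def qroll(w,n):
    y=WY[w];d=.0113*n/2;z=.0787
    bot.move_linear(at(WX-d,y,.083),speed=.3)
    bot.move_linear(at(WX-d,y,z),speed=.015,until_force=20)
    f1=bot.read_ft_force()
    bot.move_linear(at(WX+d,y,z),speed=.05);f2=bot.read_ft_force()
    bot.move_linear(at(WX+d,y,.085),speed=.15)
    print(w,n,"F",np.round(f1,1),np.round(f2,1),"t",bot.read_clock(),flush=True)
def qlook(tag):
    bot.move_linear(at(WX,.2,.11),speed=.5)
    np.save(f"pics/{tag}top.npy",np.mean([bot.camera("top").astype(float) for _ in range(4)],0))
    print("look",bot.read_clock())
E
python3 - <<'E'
from act import *
bot.move_linear(at(WX,-.034,.09),speed=.5)
qroll("R",-1);qlook("d")
bot.move_linear(at(WX,-.034,.09),speed=.5)
qroll("R",-1);qlook("e")
import cv2
o=[]
for t in "cde":
    a=np.load(f"pics/{t}top.npy")[283:308,297:345].mean(2);a=np.clip((a-30)*1.6,0,255).astype(np.uint8)
    o.append(cv2.resize(a,None,fx=8,fy=8,interpolation=cv2.INTER_LANCZOS4))
cv2.imwrite("pics/cmp_e.png",np.vstack(o))
E
python3 joint2.py "{'d':-2,'e':-3}"|tail -5
```

```text
R -1 F [-0.8  0.8  8.7] [-0.5  1.1 10.3] t 25.0833
look 25.9333
R -1 F [0.2 0.3 8.5] [-1.4  1.2 10.5] t 27.8833
look 28.7333
R first state; offs [-3, -2, -1, 0]
   5 (0.757, (2, 85, 16, 1.0), np.float64(0.25), np.float64(-0.5), [0.7, 0.85, 0.81, 0.67])
   1 (0.748, (3, 85, 26, 0.75), np.float64(0.25), np.float64(-0.5), [0.71, 0.79, 0.78, 0.71])
   0 (0.73, (3, 85, 16, 0.75), np.float64(0.25), np.float64(-0.5), [0.72, 0.77, 0.79, 0.65])
   4 (0.729, (3, 85, 26, 0.75), np.float64(0.25), np.float64(-0.5), [0.72, 0.77, 0.77, 0.65])
```

View pics/cmp_e.png

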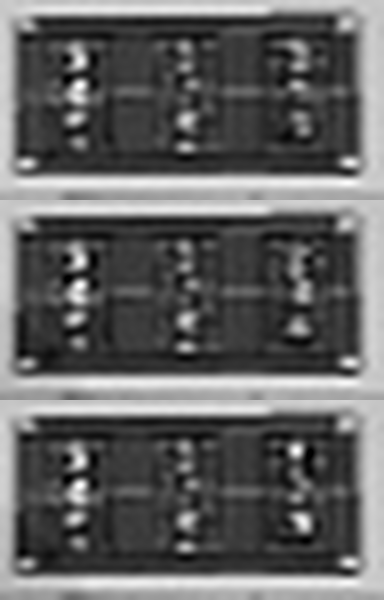

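The right wheel's numerals keep stepping: (300,285) in the middle row, (300,485) in the bottom row. The best sequence fit is 5→4→3→2, so the wheels should now read 4-7-2. I'll grip the catch, lift it and test the shutter, with a force guard.

```bash
python3 - <<'E'
from act import *
x,y=.0352,-.0329
bot.move_linear(at(x,y,.16),speed=.4)
bot.set_gripper(.6)
bot.move_linear(at(x,y,.083),speed=.15,until_force=15);print("down",bot.read_position(),bot.read_ft_force())
bot.set_gripper(0.,grasp_force=30)
print("width",bot.read_gripper_width(),"ff",bot.read_finger_force(),bot.read_ft_force(),bot.read_clock())
p=bot.read_position()
bot.move_linear(p+[0,0,.0118],speed=.04);print("lift",bot.read_position()-p,bot.read_ft_force())
p=bot.read_position();d=world([0,.055,0],[0,0,b[2]])[0]
h=bot.move_linear(p+d,speed=.05,until_force=10)
print("slide",h,bot.read_position()-p,d,bot.read_ft_force(),bot.read_gripper_width(),bot.read_clock())
E
```

```text
down [0.52531541 0.09564602 0.08341688] [ 0.22388217  0.3393583  -0.03226909]
width 0.22556479420692005 ff 32.3208886384964 [-0.15507979  1.01578119  5.1690852 ] 31.1
lift [-6.56920626e-05 -4.00965973e-06  1.17420026e-02] [ 1.66715428 -0.3105673  -3.14303578]
slide False [ 0.00220067  0.05512499 -0.00010631] [0.00251087 0.05494266 0.        ] [-0.69030873  0.57206422 -2.69861658] 0.23077834061339325 32.825
```

The shutter moved freely, so the code is right. Next: lower the catch, let go and check.

```bash
python3 - <<'E'
from act import *
p=bot.read_position()
h=bot.move_linear(p-[0,0,.0118],speed=.03,until_force=12);q=bot.read_position()
print("lower",h,q-p,bot.read_ft_force())
bot.set_gripper(.5);bot.wait(.2)
bot.move_linear(q+[0,0,.08],speed=.2)
bot.move_linear(at(-.02,.3,.2),speed=.4)
print(bot.read_clock())
import cv2
a={c:np.mean([bot.camera(c).astype(float) for _ in range(4)],0) for c in("scene","top")}
t=cv2.resize(a["top"][241:316,272:372],(400,300),interpolation=cv2.INTER_CUBIC)
s=cv2.resize(a["scene"][217:297,235:341],(400,300),interpolation=cv2.INTER_CUBIC)
cv2.imwrite("pics/final.png",np.clip(np.hstack([t,s]),0,255)[:,:,::-1])
E
```

```text
lower True [ 2.02335056e-05 -1.00167102e-04 -1.16531121e-02] [-0.68101795 -0.07077386  5.79635615]
35.2417[ WARN:0@12.790] global loadsave.cpp:1063 imwrite_ Unsupported depth image for selected encoder is fallbacked to CV_8U.
```

View pics/final.png

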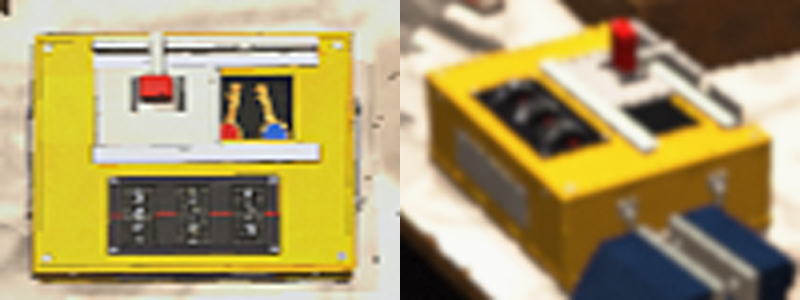

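The picture shows the shutter to the left with the keys exposed at (230,130) and (273,130), and the catch at (157,88) in the second notch. It came down the full 11.7 mm before meeting its seat.

```bash
python3 -c "
from cell import bot
print(bot.close_job())"
```

```text
the job is handed in; nothing more can be done
None
```

The key box is open and the job is handed in at about 35 s: the wheels read 4-7-2 (the shutter slid freely), the shutter is to the left with the keys exposed, the catch is seated in the second notch, and the robot has let go and is clear of the box.

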